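# Seal the airtight pigment tub

### The job

Close the airtight pigment tub: lay its lid on the mouth, long side to long side, then press down round the lid's edge, point by point, until it has snapped down flush with the rim all the way round. Do not force it down by its grip bar, and leave the other things on the table where they are.

Things in the scene. Friction and masses are not known exactly. Their poses are not given: they have to be found in the camera images.
- tub_mouth (a point): Open white plastic tub, 120 x 160 mm, 90 mm high; stands firm, does not shift. Point: centre of its mouth at rim height (90 mm above the table). x: short way, y: along the 160 mm side, z up. Inside the mouth, 7 mm below the rim, eight springy snap ribs (two near each corner) stand out from the walls; the lid's gasket snaps past them.
- lid_grip (a point): Loose lid, 0.2 to 0.3 kg, right way up on the table: white plate 124 x 164 x 7 mm, below it a plug 20 mm deep with dark tapered gasket lip, on top a grip bar 18 mm wide (x), 64 mm long (y), 24 mm high. Point: middle of the bar, 12 mm above the plate's top, 39 mm above the plug's bottom. x short way, y along the bar, z up. Fits either way round. Laid on the tub it is 27 mm above the mouth, fully home 19 mm.
- lid_corner_a (a point): Place to press: on the plate's top face at the lid's corner +x, +y, 17 mm in from both edges (45 and 65 mm from the middle). 15 mm above the mouth's level when the lid is just laid on, 7 mm when fully home. A press of about 15 to 20 N snaps the lid down at a corner and it stays down; the far corners may rise up to 10 mm until they are pressed.
- lid_corner_b (a point): The same at the lid's corner +x, -y.
- lid_corner_c (a point): The same at the lid's corner -x, -y.
- lid_corner_d (a point): The same at the lid's corner -x, +y.
- paint_tin: Bystander: closed steel paint tin, 100 mm across, 125 mm high; origin at the centre of its underside.
- glue_bottle: Bystander: white glue bottle, 62 mm across, 150 mm high; origin at the centre of its underside.
- mug: Bystander: white mug, 80 mm across, 92 mm high, handle at its +y; origin at the centre of its underside.
- brush: Bystander: brush 200 mm long, lying on the table along its x.
Things that resemble listed ones, but are neither listed nor needed, are in the scene too. Leave any green look-alike of the part that bears lid_grip alone. Leave any red look-alike of the part that bears tub_mouth alone.

How it is judged:
On the way:
1. the lid lies on the tub's mouth, not yet pressed home (horizontal distance between lid_grip and tub_mouth below 0.008 m and z of lid_grip in the frame of tub_mouth between 0.0235 and 0.03 m and angle between the y axis of lid_grip and the y axis of tub_mouth, either way round below 0.12 rad), for 0.2 s.
At the end, for the whole second after the job is handed in: The lid sits on the tub the right way (centred within 6 mm, long sides parallel within 0.1 rad), with all four corners down on the rim: none more than 2.5 mm above its fully-home height (z of each of lid_corner_a, lid_corner_b, lid_corner_c, lid_corner_d in the frame of tub_mouth below 0.0095 m and horizontal distance between lid_grip and tub_mouth below 0.006 m and angle between the y axis of lid_grip and the y axis of tub_mouth, either way round below 0.1 rad); the robot touches nothing.
It fails at once if the lid is forced down by its grip bar instead of at its edge (horizontal distance between the grasp point and lid_grip below 0.035 m and z of lid_grip in the frame of tub_mouth below 0.0235 m and horizontal distance between lid_grip and tub_mouth below 0.02 m and contact force between the fingers and lid above 10 N).
It fails at once if a bystander is moved by more than 25 mm (distance of any of paint_tin, glue_bottle, mug, brush from where it was at the start of the episode above 0.025 m).
It also fails if it takes over 51 s, if anything falls off the work surface, if the arm or the gripper's body presses on something with over 40 N, if the wrist force passes 120 N, or if a joint passes its speed limit or range.

### The arm

A 6-joint arm with a two-finger parallel gripper is mounted at the origin on the work surface. World frame = base frame: x ahead of the robot, y to its left, z up, the work surface at z = 0. Lengths are in m, angles in rad, forces in N, time in s.
With the tool pointing down it reaches from about 0.35 to 0.775 m from the base axis. Payload 5.5 kg.
Tool frame: the origin (TCP) lies between the finger pads; the fingertips stand 17 mm ahead of it and the grasp point (between the pads) lies 2 mm behind it (env.finger_overhang is the distance from the TCP to the fingertips, in m); z points along the fingers, y is the line along which they close (so a half turn about z gives the same grasp; the last joint's range is limited). The gripper opens to 85 mm and grips with 20 to 120 N. Pads are 22 mm wide; open, the fingers measure 114 mm over their backs; the gripper's body (76 mm by 85 mm) begins 54 mm behind the grasp point. The pads swing forward as they close: fully open they stand 13 mm farther back than shut.
Start: joints at [-1.264, 0.313, 0.046, 1.304, 0, 1.431], TCP at [0.248, -0.519, 0.248] pointing down, gripper open.
Joint ranges: [-2.76, 2.76], [-0.86, 1.69], [-1.03, 1.26], [-2.2, 2.34], [-1.47, 1.5], [-3.14, 3.14]. Speed limits (rad/s): [2.57, 2.57, 3.14, 3.14, 3.14, 3.14].

### API

Orientations are given as a unit quaternion [w, x, y, z].
In Python, from workcell import env gives the robot as it stands. The module is installed in compiled form; this text tells all that it offers.
- The arm moves only by the shell command python3 -m pendant 'ROWS' [FORCE]. ROWS is JSON, a list of rows, each a list of 5 numbers: the gripper's target within -1 to 1 (fully open at 1, half-way at 0, shut at -1), then the shift along the tool's x, y, z in m, then the turn about the tool's z in rad. A call has 1 to 8 rows; each row shifts and turns the commanded pose from where the row before left it, along the tool's axes as they then stand; what a row does not reach is not made up. A row lasts 1/8 s, in which the tool goes at most 62.5 mm and 10.7 degrees, less where a joint would pass 70% of its speed; a pose out of reach is approached as far as the arm can. A call with a gripper value outside its range is refused whole. The fingers move at their own pace and stop on an object; FORCE is the grip in N (left out, the last holds). Time passes only in rows, so rows that do not move let the fingers close. It gives the time, the measured TCP pose, the force, the opening and the grip force at its end, in the units of the state.
- env.get_state(): the state, without advancing time (a new reading comes with each control period).
- env.read_camera(name): name is "scene" or "top" or "wrist"; returns the picture (480x640x3 uint8, red, green, blue); there is no depth.
- env.calibration(name): a dict with "K" (3x3 intrinsics, pixels), "distortion" ([k1, k2, p1, p2, k3] as OpenCV has them; the pictures are not rectified), "T" (4x4, takes a point from camera to world coordinates); the wrist camera has in their place "tool_from_camera" (4x4, takes a point from camera to tool coordinates, whose origin is the TCP and whose axes are the flange's). Camera axes: x right, y down, z forward; pixel columns grow to the right and rows downward; lengths in m; the calibration is good to about 2 mm. A picture is of the moment at which its call begins: read the wrist's pose just before it. calibration takes no time and is no camera call.
- env.hand_in(): hands the job in; it is judged then, once.
Trained networks look in the newest picture that a camera, given by its name, has taken for a name from the list of things; names that differ only in an ending like _2 or _b are one class to them, and where a whole thing is asked for, a point or a joint stands for the part that bears it (a point fixed in the world has none). Each returns a list of dicts, best first, with "score" (0 to 1); they miss things now and then, are a little off and sometimes report something else, mostly with a low value. They report only what shows in the picture. A call takes as long as a camera call. They do not tell look-alikes from the thing itself.
- env.recognise(camera, label): "centre" ([column, row] in pixels, amid what is visible of it).
The state is a dict: "clock": time; "joint_pos": joint angles; "qvel": joint speeds; "tau": joint torques, N m; "tcp_pos": TCP position; "orientation": TCP orientation; "wrist_force": force on the tool from outside, world axes, zero at the start; "ft_torque": the same for the moment, N m; "finger_gap": finger opening in m; "grip_force": force on a finger pad.
Only numpy, scipy, OpenCV 4.12 (cv2) and the standard library are available. Lean on these libraries where they do the work, as an engineer would, in place of code of your own. Each camera call takes 0.05 s, during which the arm holds its last target. There are 200 camera calls.

## Working session

There is one attempt and no reset: what is moved stays moved. The work goes in short steps, Python scripts to look and compute and a shell command to move; the robot and the scene stay as the last step left them, time stands still between calls to the robot, and variables do not carry over. Pictures are saved under pics/ and viewed, at most 10 in all, crops included, and the job is handed in when it is done.

```bash
mkdir -p pics; python3 - <<'E'
from workcell import env
import cv2,numpy as np
s=env.get_state();print(s['clock'],s['tcp_pos'],s['orientation'],s['wrist_force'])
for c in ['top','scene']:
    im=env.read_camera(c);cv2.imwrite(f'pics/{c}0.png',im[:,:,::-1])
    for l in (['tub_mouth','lid_grip','lid_corner_a','paint_tin','glue_bottle','mug','brush'] if c=='top' else ['lid_grip','tub_mouth']):
        print(c,l,[(np.round(d['centre']).tolist(),round(d['score'],2)) for d in env.recognise(c,l)[:5]])
for c in ['top','scene','wrist']: print(c,{k:np.round(v,4).tolist() for k,v in env.calibration(c).items()})
E
```

```text
0.0 [ 0.24828564 -0.51808231  0.24739185] [-9.33729704e-04  9.75148592e-01  2.21549870e-01 -8.83271765e-05] [-0.02721987  0.29070889  0.77618164]
top tub_mouth [([237.0, 261.0], 0.83), ([214.0, 364.0], 0.59)]
top lid_grip [([462.0, 349.0], 0.96), ([415.0, 255.0], 0.94)]
top lid_corner_a [([462.0, 351.0], 0.8), ([419.0, 257.0], 0.73)]
top paint_tin [([334.0, 135.0], 0.94)]
top glue_bottle [([500.0, 203.0], 0.57)]
top mug [([151.0, 181.0], 0.72)]
top brush [([329.0, 252.0], 0.94)]
scene lid_grip [([340.0, 197.0], 0.87), ([288.0, 227.0], 0.86)]
scene tub_mouth [([371.0, 303.0], 0.95), ([464.0, 283.0], 0.81)]
top {'K': [[548.5516, 0.0, 323.3096], [0.0, 548.5516, 239.3044], [0.0, 0.0, 1.0]], 'distortion': [-0.1243, 0.0, 0.0, 0.0, 0.0], 'T': [[0.0106, -0.9897, 0.1428, 0.3701], [-0.9998, -0.0082, 0.0175, -0.0209], [-0.0161, -0.143, -0.9896, 1.2295], [0.0, 0.0, 0.0, 1.0]]}
scene {'K': [[480.6944, 0.0, 322.2479], [0.0, 480.6944, 241.157], [0.0, 0.0, 1.0]], 'distortion': [-0.1208, 0.0, 0.0, 0.0, 0.0], 'T': [[-0.8886, 0.2759, -0.3665, 0.9297], [0.4585, 0.5086, -0.7287, 0.8273], [-0.0146, -0.8156, -0.5785, 0.754], [0.0, 0.0, 0.0, 1.0]]}
wrist {'K': [[353.6415, 0.0, 321.9073], [0.0, 353.6415, 245.5118], [0.0, 0.0, 1.0]], 'distortion': [-0.0115, 0.0, 0.0, 0.0, 0.0], 'tool_from_camera': [[0.0003, -0.9516, -0.3074, 0.0808], [1.0, 0.0003, 0.0001, 0.0001], [-0.0, -0.3074, 0.9516, -0.1262], [0.0, 0.0, 0.0, 1.0]]}
```

View pics/top0.png

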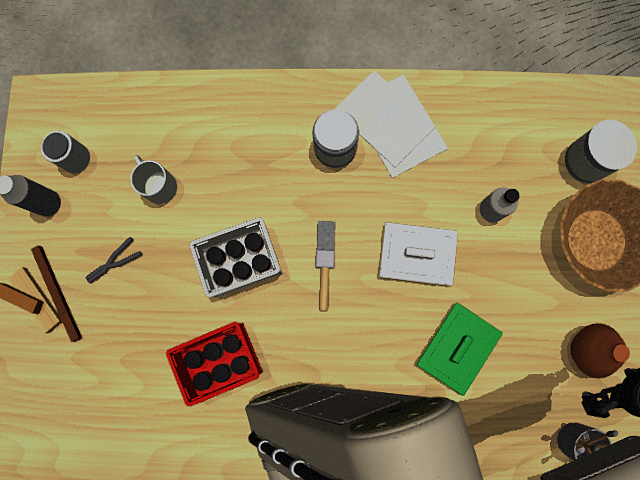

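The white lid is at about (418,254) with its bar at (419,253). The white tub is at about (236,258). The green lid (460,348) and red tub (214,364) are the look-alikes.

```bash
cat > h.py <<'E'
from workcell import env
import cv2,numpy as np
from scipy.spatial.transform import Rotation as R
def pose(cam,s=None):
    c=env.calibration(cam)
    if cam!='wrist': return c,np.array(c['T'])
    s=s or env.get_state();q=s['orientation'];T=np.eye(4);T[:3,:3]=R.from_quat([q[1],q[2],q[3],q[0]]).as_matrix();T[:3,3]=s['tcp_pos']
    return c,T@np.array(c['tool_from_camera'])
def back(cam,px,z,s=None):
    c,T=pose(cam,s)
    p=cv2.undistortPoints(np.array(px,float).reshape(-1,1,2),np.array(c['K']),np.array(c['distortion'],float)).reshape(-1,2)
    d=np.c_[p,np.ones(len(p))]@T[:3,:3].T
    return T[:3,3]+d*((z-T[2,3])/d[:,2])[:,None]
def white(im,seed,r,thr=150,sat=45):
    hsv=cv2.cvtColor(im,cv2.COLOR_RGB2HSV);m=((hsv[...,1]<sat)&(hsv[...,2]>thr)).astype('uint8')
    w=np.zeros_like(m);x,y=map(int,seed);w[max(0,y-r):y+r,max(0,x-r):x+r]=1;m*=w
    m=cv2.morphologyEx(m,cv2.MORPH_OPEN,np.ones((2,2),np.uint8))
    cs,_=cv2.findContours(m,cv2.RETR_EXTERNAL,cv2.CHAIN_APPROX_NONE)
    return max(cs,key=cv2.contourArea).reshape(-1,2)
def rect(P):
    (cx,cy),(w,h),a=cv2.minAreaRect((P[:,:2]*1000).astype(np.float32))
    if w<h: a+=90   # long-axis direction, deg
    return round(cx/1000,4),round(cy/1000,4),round(max(w,h)),round(min(w,h)),round((a+90)%180-90,1)
def tool():
    s=env.get_state();q=s['orientation'];M=R.from_quat([q[1],q[2],q[3],q[0]]).as_matrix();return s,M
E
python3 - <<'E'
from h import *
im=cv2.imread('pics/top0.png')[:,:,::-1].copy()
for n,seed,r,z in [('lid',(418,254),48,.027),('tub',(236,258),56,.09)]:
    for t in (130,150,170):
        c=white(im,seed,r,t);print(n,t,rect(back('top',c,z)), cv2.boundingRect(c))
s,M=tool();print(np.round(M,3).tolist())
for l,px,z in [('bottle',(500,203),.1),('tin',(334,135),.125),('brush',(327,260),.01)]: print(l,back('top',[px],z))
E
```

```text
lid 130 (0.5117, -0.2125, 162, 123, 83.5) (381, 224, 78, 62)
lid 150 (0.5119, -0.2128, 162, 122, 83.5) (381, 224, 78, 62)
lid 170 (0.5121, -0.2131, 161, 121, 83.7) (381, 224, 78, 62)
tub 130 (0.494, 0.1844, 166, 125, -69.9) (191, 219, 90, 79)
tub 150 (0.4862, 0.2067, 125, 118, 20.2) (191, 228, 69, 70)
tub 170 (0.4739, 0.2615, 109, 10, 17.8) (191, 242, 17, 50)
[[0.902, 0.432, 0.0], [0.432, -0.902, -0.0], [-0.0, 0.0, -1.0]]
bottle [[ 0.6139297  -0.37459453  0.1       ]]
tin [[ 0.75113744 -0.02150395  0.125     ]]
brush [[ 0.49944532 -0.00809079  0.01      ]]
```

```bash
python3 -m pendant '[[1,0.053,-0.023,0,0],[1,0.053,-0.023,0,0],[1,0.053,-0.023,0,0],[1,0.053,-0.023,0,0],[1,0.053,-0.023,0,0],[1,0.053,-0.023,0,0],[1,0.052,-0.023,0,0]]' 30
python3 -m pendant '[[1,0,0,0,-0.17],[1,0,0,0,-0.17],[1,0,0,0,-0.17],[1,0,0,0,-0.17],[1,0,0,0,-0.17],[1,0,0,0,-0.16],[1,0,0,0,0]]'
python3 - <<'E'
from h import *
s,M=tool();im=env.read_camera('wrist');cv2.imwrite('pics/w1.png',im[:,:,::-1])
print(s['tcp_pos'],np.round(M,3).tolist(),s['joint_pos'])
for d in env.recognise('wrist','lid_grip')[:3]: print(d, back('wrist',[d['centre']],.035,s))
d=env.recognise('wrist','lid_grip')[0]
c=white(im,d['centre'],190);print(rect(back('wrist',c,.027,s)),cv2.boundingRect(c))
E
```

```text
clock: 1.42
tcp_pos: [0.5137, -0.212, 0.2486]
orientation: [0.0, 0.975, 0.222, 0.0]
wrist_force: [0.9, -0.6, -0.4]
finger_gap: 0.0857
grip_force: 0.0
clock: 2.3
tcp_pos: [0.5125, -0.2135, 0.2484]
orientation: [0.0, 0.747, 0.665, -0.0]
wrist_force: [-0.9, 0.8, 0.1]
finger_gap: 0.0856
grip_force: 0.0
[ 0.51254562 -0.21353125  0.24835037] [[0.115, 0.993, 0.0], [0.993, -0.115, -0.0], [-0.0, 0.0, -1.0]] [-5.39272088e-01  2.74524712e-01 -6.70059801e-03  1.28944515e+00
 -1.03797395e-04  1.14723023e+00]
{'centre': [128.7, 294.5], 'score': 0.9} [[ 0.30122224 -0.27407298  0.035     ]]
{'centre': [321.1, 201.5], 'score': 0.84} [[ 0.51535507 -0.19881206  0.035     ]]
(0.4792, -0.2444, 84, 55, 84.7) (263, 207, 56, 78)
```

View pics/w1.png

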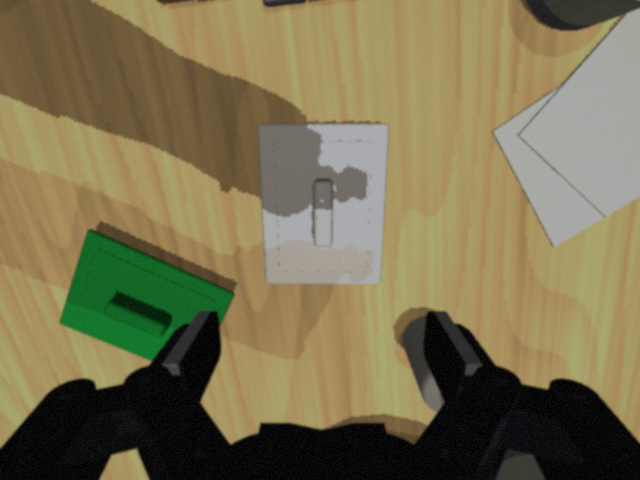

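The white lid's corners are at about (259,124), (387,124), (380,284) and (267,284), with the bar from (323,180) to (323,245). The shadow broke the mask, so I'll use the corners instead.

```bash
python3 - <<'E'
from h import *
s,M=tool()
C=back('wrist',[(259,124),(387,124),(380,284),(267,284)],.027,s);print(rect(C),C.round(4).tolist())
B=back('wrist',[(323.5,180),(323.5,245)],.051,s);print(B)
c=np.array(rect(C)[:2]+(0.039,));print(M.T@(c-s['tcp_pos']))
print('bottle base guess',back('wrist',[(415,345)],.15,s))
E
```

```text
(0.5168, -0.2087, 162, 121, 83.3) [[0.4663, -0.1212, 0.027], [0.5846, -0.135, 0.027], [0.5675, -0.2963, 0.027], [0.4473, -0.2823, 0.027]]
[[ 0.52023335 -0.17645024  0.051     ]
 [ 0.51314065 -0.23801123  0.051     ]]
[0.005332   0.00362204 0.20932886]
bottle base guess [[ 0.57431136 -0.29087853  0.15      ]]
```

```bash
python3 -m pendant '[[-0.2,0.004,0.003,0.05,0],[-0.2,0,0,0.05,0],[-0.2,0,0,0.05,0],[-0.2,0,0,0.026,0],[-0.2,0,0,0.015,0],[-0.2,0,0,0.009,0],[-0.2,0,0,0,0]]' 30
python3 -m pendant '[[-1,0,0,0,0],[-1,0,0,0,0],[-1,0,0,0,0],[-1,0,0,0,0]]' 60
```

```text
clock: 3.32
tcp_pos: [0.5163, -0.2101, 0.0485]
orientation: [0.0, 0.746, 0.666, 0.0]
wrist_force: [0.2, -0.7, 0.2]
finger_gap: 0.0341
grip_force: 0.0
clock: 3.82
tcp_pos: [0.5168, -0.2104, 0.0496]
orientation: [0.001, 0.746, 0.666, 0.0]
wrist_force: [-1.3, 0.2, 6.3]
finger_gap: 0.0169
grip_force: 61.7
```

```bash
python3 -m pendant '[[-1,0,0,-0.01,0],[-1,0,0,-0.03,0],[-1,0,0,-0.05,0],[-1,0,0,-0.05,0],[-1,0,0,-0.04,0],[-1,0,0,0,0],[-1,0,0,0,0]]'
python3 - <<'E'
from h import *
s,M=tool();im=env.read_camera('wrist');cv2.imwrite('pics/w2.png',im[:,:,::-1]);print(s['tcp_pos'],np.round(M,3).tolist(),s['wrist_force'],s['ft_torque'],s['joint_pos'])
E
```

```text
clock: 4.7
tcp_pos: [0.5155, -0.2096, 0.2275]
orientation: [-0.001, 0.746, 0.666, -0.0]
wrist_force: [0.8, -0.1, -2.4]
finger_gap: 0.0167
grip_force: 60.8
[ 0.51549977 -0.20959105  0.22749693] [[0.114, 0.994, -0.001], [0.994, -0.114, 0.001], [0.0, -0.001, -1.0]] [ 0.78154279 -0.12266734 -2.44595824] [ 0.0137416   0.0144542  -0.00648791] [-5.30411170e-01  2.84818046e-01 -4.39951548e-02  1.24317821e+00
 -2.78285214e-05  1.15440720e+00]
```

View pics/w2.png

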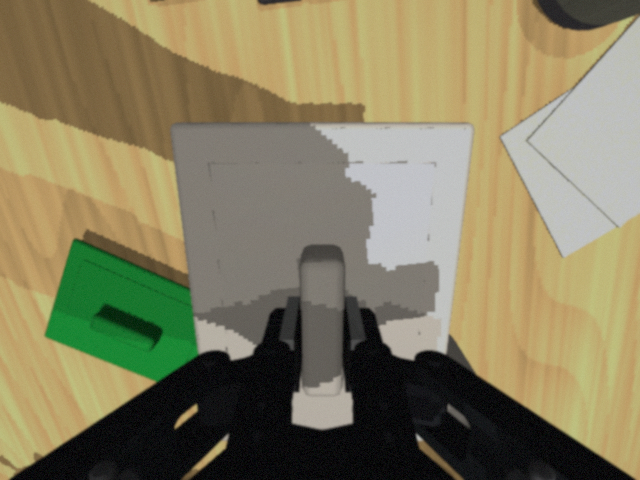

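The lid is held. The plate's front corners are at (172,125) and (472,125), and its sides run down to about (197,358) and (447,350). Next I work out the lid centre in the tool frame and the move to the tub.

```bash
python3 - <<'E'
from h import *
s,M=tool();t=np.array(s['tcp_pos'])
for dz in (.021,.024):
    C=back('wrist',[(172,125),(472,125),(197,350),(447,350),(322,245),(322,393)],t[2]-dz,s)
    L=(C-t)@M;print(dz,L.round(4).tolist(),'width',np.linalg.norm(C[0]-C[1]))
for im in [cv2.imread('pics/top0.png')[:,:,::-1].copy()]:
  for t in (110,120,130,135): print(rect(back('top',white(im,(236,258),56,t),.09)))
# move in world to first tub estimate, in current tool axes
print(M.T@np.array([.494-.5155,.1844+.2096,0]))
E
```

```text
0.021 [[0.0823, -0.0576, 0.0212], [0.0824, 0.061, 0.0209], [-0.021, -0.0589, 0.0211], [-0.0209, 0.0624, 0.0208], [0.0325, 0.0018, 0.021], [-0.0462, 0.0018, 0.0209]] width 0.11865311556130964
0.024 [[0.0824, -0.0588, 0.0242], [0.0824, 0.0622, 0.0239], [-0.0231, -0.0601, 0.0241], [-0.0229, 0.0636, 0.0238], [0.0316, 0.0018, 0.024], [-0.0488, 0.0018, 0.0239]] width 0.12106984220965228
(0.4939, 0.1842, 166, 126, -69.9)
(0.494, 0.1842, 166, 126, -69.9)
(0.494, 0.1844, 166, 125, -69.9)
(0.494, 0.1844, 166, 125, -69.9)
[ 0.38899664 -0.0661778   0.00059921]
```

```bash
python3 -m pendant '[[-1,0.05,0.007,-0.018,0],[-1,0.05,0.007,-0.018,0],[-1,0.05,0.007,-0.018,0],[-1,0.05,0.007,-0.018,0],[-1,0,0,0,-0.155],[-1,0,0,0,-0.155],[-1,0,0,0,-0.155],[-1,0,0,0,0]]'
cat > look.py <<'E'
from h import *
import sys
s,M=tool();im=env.read_camera('wrist');cv2.imwrite(f'pics/{sys.argv[1]}.png',im[:,:,::-1]);import json
json.dump({k:np.array(s[k]).tolist() for k in s},open(f'{sys.argv[1]}.json','w'))
print(s['tcp_pos'],np.round(M,3).tolist())
E
python3 look.py w3
python3 -m pendant '[[-1,0.053,0,0,0],[-1,0.053,0,0,0],[-1,0.054,0,0,0],[-1,0,0,0,0]]'
python3 look.py w4
python3 -c "
import cv2,numpy as np
a=[cv2.imread(f'pics/{n}.png')[:240] for n in('w3','w4')];cv2.imwrite('pics/w34.png',np.vstack(a))"
```

```text
clock: 5.75
tcp_pos: [0.5658, -0.0141, 0.2983]
orientation: [-0.002, 0.573, 0.819, -0.001]
wrist_force: [-0.4, 0.2, -2.3]
finger_gap: 0.0168
grip_force: 60.6
[ 0.56579653 -0.01414847  0.29826682] [[-0.342, 0.94, -0.004], [0.94, 0.342, 0.001], [0.002, -0.003, -1.0]]
clock: 6.3
tcp_pos: [0.5097, 0.1388, 0.2999]
orientation: [-0.001, 0.572, 0.82, -0.0]
wrist_force: [0.3, -0.1, -1.7]
finger_gap: 0.0162
grip_force: 60.7
[0.50969994 0.13877633 0.29987869] [[-0.346, 0.938, -0.002], [0.938, 0.346, 0.0], [0.001, -0.001, -1.0]]
```

View pics/w34.png

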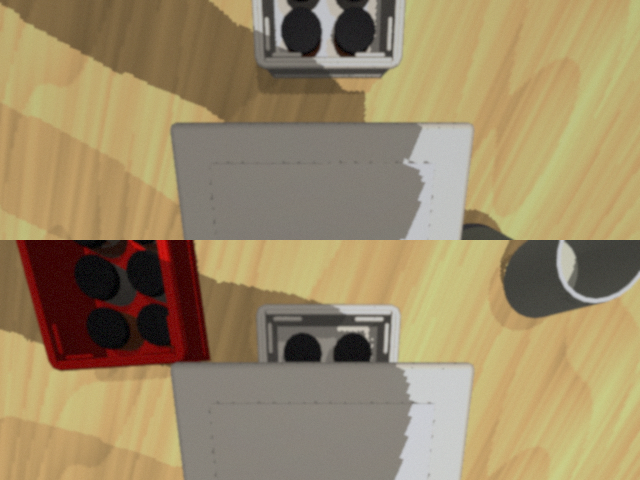

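w3 shows the tub's near rim corners at about (255,67) and (403,67). w4 shows its far rim corners at about (258,66) and (400,66), and it is parallel to the lid.

```bash
python3 - <<'E'
from h import *
import json
P=[]
for n,px in [('w3',[(255,67),(403,67)]),('w4',[(400,66),(258,66)])]:
    P.append(back('wrist',px,.09,json.load(open(n+'.json'))))
P=np.vstack(P);print(P.round(4).tolist(),rect(P))
ax=(P[2]+P[3]-P[0]-P[1])[:2];print('yaw',np.degrees(np.arctan2(ax[1],ax[0])),'len',np.linalg.norm(ax)/2,'wid',np.linalg.norm(P[0]-P[1]),np.linalg.norm(P[2]-P[3]))
c=P.mean(0);s,M=tool();d=M.T@(c-s['tcp_pos']);print('centre',c,'in tool',d,'tool yaw',np.degrees(np.arctan2(M[1,0],M[0,0])))
E
```

```text
[[0.468, 0.0907, 0.09], [0.5872, 0.1342, 0.09], [0.5285, 0.2873, 0.09], [0.4138, 0.245, 0.09]] (0.4995, 0.1895, 164, 127, -70.0)
yaw 110.16774569342128 len 0.1637700552276479 wid 0.12691663764497077 0.1222323090683968
centre [0.4993816  0.18928925 0.09      ] in tool [0.05272313 0.00758284 0.20982779] tool yaw 110.17754855663902
```

```bash
python3 -m pendant '[[-1,0.052,0.006,0,0],[-1,0,0,0.05,0],[-1,0,0,0.05,0],[-1,0,0,0.035,0],[-1,0,0,0.012,0],[-1,0,0,0,0]]'
python3 - <<'E'
from h import *
s,M=tool();print(M.T@(np.array([.4994,.1893,.1276])-s['tcp_pos'])-[.0005,.0018,0])
im=env.read_camera('scene');cv2.imwrite('pics/s5.png',cv2.resize(im[200:420,230:530,::-1],None,fx=2.5,fy=2.5))
E
```

```text
clock: 7.1
tcp_pos: [0.4995, 0.186, 0.153]
orientation: [-0.0, 0.574, 0.819, -0.0]
wrist_force: [0.9, 0.6, -1.7]
finger_gap: 0.0165
grip_force: 60.5
[ 0.00265462 -0.00071321  0.02538223]
```

View pics/s5.png

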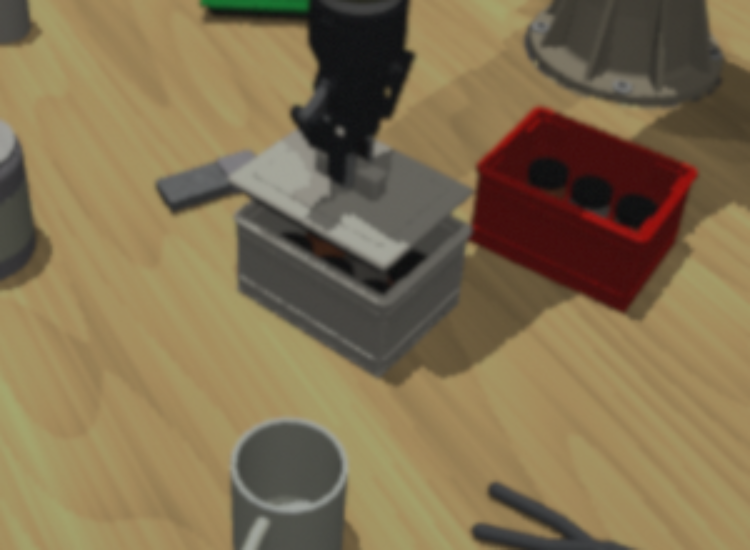

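The lid hovers over the tub, aligned with it and with its long sides parallel. I'll lower it gently.

```bash
python3 -m pendant '[[-1,0.0025,-0.0005,0.006,0],[-1,0,0,0.006,0],[-1,0,0,0.004,0],[-1,0,0,0.003,0],[-1,0,0,0,0]]'
```

```text
clock: 7.78
tcp_pos: [0.4978, 0.1889, 0.134]
orientation: [-0.0, 0.573, 0.82, -0.0]
wrist_force: [-0.2, -0.1, -1.6]
finger_gap: 0.0171
grip_force: 60.6
```

```bash
python3 -m pendant '[[-1,0,0,0.002,0],[-1,0,0,0.002,0],[-1,0,0,0.001,0],[-1,0,0,0,0]]'
```

```text
clock: 8.28
tcp_pos: [0.4976, 0.1888, 0.1292]
orientation: [-0.0, 0.573, 0.82, -0.0]
wrist_force: [-1.1, 0.1, -1.4]
finger_gap: 0.0165
grip_force: 60.8
```

```bash
python3 -m pendant '[[-1,0,0,0.001,0],[-1,0,0,0.001,0],[-1,0,0,0,0]]'
```

```text
clock: 8.65
tcp_pos: [0.4974, 0.1887, 0.1279]
orientation: [-0.0, 0.573, 0.82, -0.0]
wrist_force: [-4.7, -2.0, 6.8]
finger_gap: 0.0168
grip_force: 61.8
```

```bash
python3 -m pendant '[[-1,0,-0.001,-0.0005,0],[-1,0,0,0,0]]'
python3 -m pendant '[[-0.2,0,0,0,0],[-0.2,0,0,0,0],[-0.2,0,0,0,0]]'
```

```text
clock: 8.9
tcp_pos: [0.4971, 0.1885, 0.128]
orientation: [0.0, 0.573, 0.82, 0.0]
wrist_force: [-2.5, -1.4, 3.2]
finger_gap: 0.0168
grip_force: 61.4
clock: 9.28
tcp_pos: [0.4974, 0.1887, 0.1277]
orientation: [0.0, 0.573, 0.82, 0.0]
wrist_force: [-0.3, 0.5, 0.6]
finger_gap: 0.0341
grip_force: 0.0
```

```bash
python3 -m pendant '[[-0.2,0,0,-0.01,0],[-0.2,0,0,-0.04,0],[-0.2,0,0,-0.05,0],[-1,0,0,-0.05,0],[-1,0,0,0,0],[-1,0,0,0,0]]'
python3 look.py w6
```

```text
clock: 10.02
tcp_pos: [0.4971, 0.1886, 0.278]
orientation: [0.0, 0.573, 0.82, 0.0]
wrist_force: [0.4, -0.0, -1.3]
finger_gap: -0.0003
grip_force: 0.0
[0.49707105 0.18861825 0.27796925] [[-0.344, 0.939, 0.001], [0.939, 0.344, 0.0], [-0.0, 0.001, -1.0]]
```

View pics/w6.png

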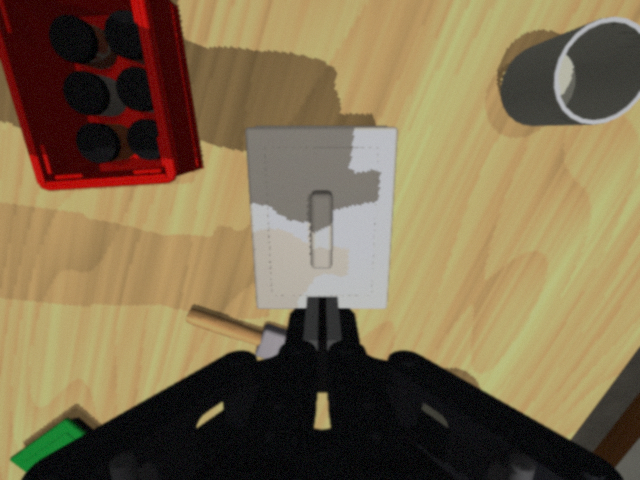

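The lid lies flat on the tub, with corners at about (247,128), (396,128), (387,308) and (257,308). The gripper is shut, so I can press the first corner.

```bash
python3 -m pendant '[[-1,0.055,0.025,0,0],[-1,0.01,0.02,0.04,0],[-1,0,0,0.05,0],[-1,0,0,0.05,0],[-1,0,0,0.006,0],[-1,0,0,0,0]]' 60
python3 -m pendant '[[-1,0,0,0.004,0],[-1,0,0,0.004,0],[-1,0,0,0.003,0],[-1,0,0,0,0]]'
```

```text
clock: 10.82
tcp_pos: [0.5168, 0.265, 0.1319]
orientation: [-0.0, 0.573, 0.82, -0.0]
wrist_force: [0.0, 0.4, 1.6]
finger_gap: -0.0
grip_force: 0.0
clock: 11.32
tcp_pos: [0.5175, 0.2652, 0.1214]
orientation: [0.001, 0.573, 0.82, 0.001]
wrist_force: [0.1, -0.4, 2.5]
finger_gap: -0.0001
grip_force: 1.0
```

```bash
python3 -m pendant '[[-1,0,0,0.002,0],[-1,0,0,0.002,0],[-1,0,0,0,0]]'; python3 -m pendant '[[-1,0,0,0.002,0],[-1,0,0,0.002,0],[-1,0,0,0,0]]'
```

```text
clock: 11.7
tcp_pos: [0.5176, 0.2649, 0.1184]
orientation: [0.001, 0.573, 0.82, 0.001]
wrist_force: [-0.9, -1.9, 6.2]
finger_gap: 0.0006
grip_force: 2.8
clock: 12.08
tcp_pos: [0.5176, 0.265, 0.1155]
orientation: [0.001, 0.573, 0.82, 0.001]
wrist_force: [-4.3, -3.5, 17.7]
finger_gap: -0.0002
grip_force: 8.6
```

```bash
python3 -m pendant '[[-1,0,0,0.002,0],[-1,0,0,0,0]]'; python3 -m pendant '[[-1,0,0,0.002,0],[-1,0,0,0.001,0],[-1,0,0,0,0]]'
```

```text
clock: 12.32
tcp_pos: [0.5176, 0.265, 0.1152]
orientation: [0.002, 0.573, 0.82, 0.001]
wrist_force: [-8.3, -5.3, 29.3]
finger_gap: -0.0001
grip_force: 13.7
clock: 12.7
tcp_pos: [0.5177, 0.2651, 0.115]
orientation: [0.002, 0.573, 0.82, 0.002]
wrist_force: [-13.8, -6.4, 44.8]
finger_gap: -0.0003
grip_force: 21.7
```

The first corner snapped home: the TCP hit a hard stop at 0.115. On to the other corner on the same short side.

```bash
python3 -m pendant '[[-1,0,0,-0.04,0],[-1,0,-0.045,0,0],[-1,0,-0.045,0,0],[-1,0,0,0.02,0],[-1,0,0,0.006,0],[-1,0,0,0.004,0],[-1,0,0,0.003,0],[-1,0,0,0,0]]'; python3 -m pendant '[[-1,0,0,0.002,0],[-1,0,0,0.002,0],[-1,0,0,0,0]]'
```

```text
clock: 13.7
tcp_pos: [0.4329, 0.2343, 0.1151]
orientation: [0.0, 0.573, 0.82, 0.0]
wrist_force: [-0.9, -0.9, 4.7]
finger_gap: 0.0
grip_force: 2.3
clock: 14.08
tcp_pos: [0.4331, 0.2343, 0.1147]
orientation: [0.001, 0.573, 0.82, 0.001]
wrist_force: [-10.9, -4.1, 31.8]
finger_gap: 0.0
grip_force: 16.3
```

```bash
python3 -m pendant '[[-1,0,0,0.002,0],[-1,0,0,0.001,0],[-1,0,0,0,0]]'
```

```text
clock: 14.45
tcp_pos: [0.4331, 0.2344, 0.1144]
orientation: [0.002, 0.573, 0.82, 0.002]
wrist_force: [-17.6, -6.3, 55.5]
finger_gap: -0.0001
grip_force: 27.3
```

```bash
python3 -m pendant '[[-1,0,0,-0.04,0],[-1,-0.05,0,0,0],[-1,-0.05,0,0,0],[-1,-0.03,0,0,0],[-1,0,0,0.012,0],[-1,0,0,0.006,0],[-1,0,0,0.006,0],[-1,0,0,0,0]]'; python3 -m pendant '[[-1,0,0,0.004,0],[-1,0,0,0.004,0],[-1,0,0,0.002,0],[-1,0,0,0,0]]'
```

```text
clock: 15.45
tcp_pos: [0.4766, 0.1129, 0.1233]
orientation: [-0.0, 0.572, 0.82, -0.0]
wrist_force: [-0.6, -0.4, -0.8]
finger_gap: -0.0002
grip_force: 0.0
clock: 15.95
tcp_pos: [0.4775, 0.1126, 0.1147]
orientation: [0.001, 0.572, 0.82, 0.001]
wrist_force: [0.4, -0.4, 0.1]
finger_gap: -0.0001
grip_force: 0.0
```

```bash
python3 -m pendant '[[-1,0,0,0.002,0],[-1,0,0,0.002,0],[-1,0,0,0,0]]'; python3 -m pendant '[[-1,0,0,0.002,0],[-1,0,0,0.002,0],[-1,0,0,0,0]]'
```

```text
clock: 16.32
tcp_pos: [0.4776, 0.1125, 0.1139]
orientation: [0.001, 0.572, 0.82, 0.001]
wrist_force: [-11.7, -0.5, 35.0]
finger_gap: -0.0001
grip_force: 17.6
clock: 16.7
tcp_pos: [0.4777, 0.1126, 0.1136]
orientation: [0.002, 0.572, 0.82, 0.002]
wrist_force: [-23.3, -1.6, 65.6]
finger_gap: 0.0003
grip_force: 32.9
```

```bash
python3 -m pendant '[[-1,0,0,-0.044,0],[-1,0,0.045,0,0],[-1,0,0.045,0,0],[-1,0,0,0.012,0],[-1,0,0,0.01,0],[-1,0,0,0.006,0],[-1,0,0,0.004,0],[-1,0,0,0,0]]'; python3 -m pendant '[[-1,0,0,0.002,0],[-1,0,0,0.002,0],[-1,0,0,0.001,0],[-1,0,0,0,0]]'
```

```text
clock: 17.7
tcp_pos: [0.5611, 0.1428, 0.1177]
orientation: [-0.0, 0.573, 0.82, -0.0]
wrist_force: [1.2, 0.2, -0.6]
finger_gap: -0.0002
grip_force: 0.0
clock: 18.2
tcp_pos: [0.5619, 0.143, 0.1141]
orientation: [0.001, 0.573, 0.82, 0.0]
wrist_force: [-2.5, -0.6, 7.5]
finger_gap: 0.0
grip_force: 3.6
```

```bash
python3 -m pendant '[[-1,0,0,0.002,0],[-1,0,0,0.001,0],[-1,0,0,0,0]]'
```

```text
clock: 18.58
tcp_pos: [0.562, 0.143, 0.1139]
orientation: [0.001, 0.573, 0.82, 0.001]
wrist_force: [-9.0, -1.7, 24.7]
finger_gap: -0.0003
grip_force: 12.3
```

All four corners are seated. I'll press the first two again in case they lifted, starting with a firmer push here.

```bash
python3 -m pendant '[[-1,0,0,0.002,0],[-1,0,0,0,0],[-1,0,0,-0.03,0],[-1,0.05,0,-0.01,0],[-1,0.05,0,0,0],[-1,0.03,0,0,0],[-1,0,0,0.015,0],[-1,0,0,0.013,0]]'; python3 -m pendant '[[-1,0,0,0.003,0],[-1,0,0,0.003,0],[-1,0,0,0.003,0],[-1,0,0,0.002,0],[-1,0,0,0,0]]'
```

```text
clock: 19.58
tcp_pos: [0.5168, 0.2647, 0.1187]
orientation: [0.0, 0.573, 0.82, -0.0]
wrist_force: [0.0, 0.1, -0.5]
finger_gap: 0.0002
grip_force: 0.0
clock: 20.2
tcp_pos: [0.517, 0.264, 0.1139]
orientation: [0.001, 0.573, 0.819, 0.001]
wrist_force: [-12.2, -4.9, 31.0]
finger_gap: -0.0001
grip_force: 15.7
```

```bash
python3 -m pendant '[[-1,0,0,-0.04,0],[-1,0,-0.045,0,0],[-1,0,-0.045,0,0],[-1,0,0,0.02,0],[-1,0,0,0.008,0],[-1,0,0,0.004,0],[-1,0,0,0.003,0],[-1,0,0,0,0]]'; python3 -m pendant '[[-1,0,0,0.003,0],[-1,0,0,0.003,0],[-1,0,0,0,0]]'
```

```text
clock: 21.2
tcp_pos: [0.4331, 0.2343, 0.114]
orientation: [0.0, 0.573, 0.82, 0.0]
wrist_force: [1.2, -0.9, 2.1]
finger_gap: -0.0
grip_force: 0.8
clock: 21.58
tcp_pos: [0.4333, 0.2343, 0.1138]
orientation: [0.002, 0.573, 0.82, 0.002]
wrist_force: [-14.6, -7.5, 47.0]
finger_gap: -0.0001
grip_force: 23.6
```

All four stop at the same height, about 0.114, which is fully home. I'll back off and check.

```bash
python3 -m pendant '[[-1,0,0,-0.02,0],[-1,0,0,-0.05,0],[-1,0,0,-0.05,0],[-1,-0.055,0.02,-0.04,0],[-1,-0.01,0.025,0,0],[-1,0,0,0,0],[-1,0,0,0,0]]'
python3 look.py w7
python3 - <<'E'
from h import *
im=env.read_camera('scene');a=cv2.resize(im[200:420,260:500,::-1],(480,440));b=cv2.resize(cv2.imread('pics/w7.png')[80:360,160:480],(320,280))
o=np.zeros((440,800,3),np.uint8);o[:,:480]=a;o[:280,480:]=b;cv2.imwrite('pics/f7.png',o)
E
```

```text
clock: 22.45
tcp_pos: [0.4918, 0.1939, 0.2623]
orientation: [-0.001, 0.573, 0.82, -0.001]
wrist_force: [0.8, -0.4, -0.5]
finger_gap: 0.0002
grip_force: 0.0
[0.49176447 0.19391689 0.26234954] [[-0.344, 0.939, -0.002], [0.939, 0.344, -0.0], [0.0, -0.002, -1.0]]
```

View pics/f7.png

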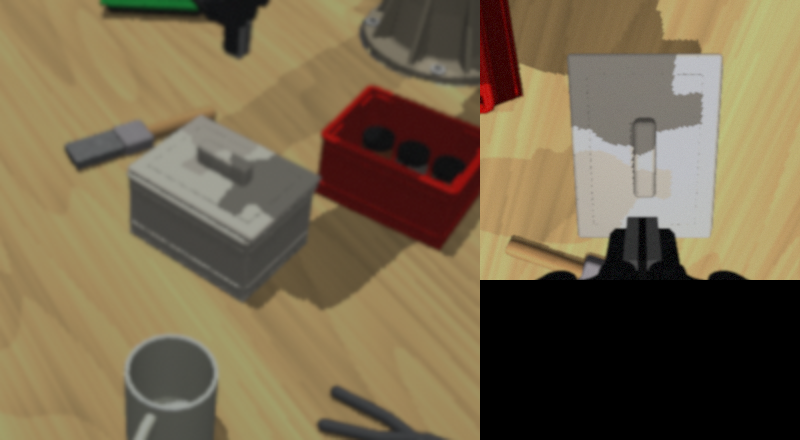

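The lid sits flush on the tub (crop corners (130,168), (207,117), (320,180) and (243,240)). The mug and brush are where they were, and the arm is clear.

```bash
python3 -c "
from workcell import env
print(env.hand_in())"
```

```text
the job is handed in; nothing more can be done
None
```

I laid the white lid on the tub and pressed it down at all four corners until each hit a firm stop at the same height; it looked flush in the final pictures. I handed the job in at about 22.5 s with the arm clear; no verdict came back.

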